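# Load a chambered slide and index the imager to its third well column

## Robot

A 6-joint arm with a two-finger parallel gripper is mounted at the origin on the work surface. World frame = base frame: x ahead of the robot, y to its left, z up, the work surface at z = 0. Lengths are in mm, angles in rad, forces in N, time in s.
With the tool pointing down it reaches from about 300 to 775 mm from the base axis. Payload 14.6 kg.
Tool frame: the origin (TCP) lies on the centre line of the jaws, within the pads' length; the fingertips stand 19 mm ahead of it and the grasp point (between the pads) is the TCP (bot.tip_reach is the distance from the TCP to the fingertips, in mm); y points along the fingers, x is the direction in which the jaws open and shut, and the axes are right-handed (so a half turn about y gives the same grasp; the last joint's range is limited). The gripper opens to 85 mm and grips with 20 to 120 N. Pads are 22 mm wide; open, the fingers measure 114 mm over their backs; the gripper's body (76 mm by 85 mm) begins 54 mm behind the grasp point. The pads swing forward as they close: fully open they stand 13 mm farther back than shut.
Start: joints at [-1.355, 0.3, 1.521, -0, 1.321, -0.067], TCP at [153.468, -528.145, 250.281] pointing down, gripper open.
Joint ranges: [-3.03, 3.03], [-0.79, 2.21], [0.23, 2.52], [-1.04, 4.18], [0, 3.07], [-2.55, 2.55]. Speed limits (rad/s): [2.22, 2.22, 2.57, 3.14, 3.14, 3.14].

## Interface

Orientations are given as a unit quaternion [w, x, y, z].
In Python, from rig import bot gives the robot as it stands. Calls block until the motion is done:
- bot.move_to(position, orientation): joint-space move of the TCP to a pose.
- bot.servo_line(position, attitude=None, speed=150, until_force=None): straight line of the TCP; attitude=None keeps the orientation; speed is the mean speed in mm/s. With until_force (N) it stops when the force on the tool has changed by that much, and returns True; else False.
- bot.move_joints(angles): joint-space move.
- bot.move_gripper(opening, grip_force=None): finger opening in mm; grip_force is the grip in N (None keeps the last); returns when the fingers have stopped.
- bot.dwell(seconds).
- bot.ik(position, orientation): joint angles nearest the present ones, or None.
- bot.read_state(): the state.
- bot.read_camera(name): name is "scene" or "side" or "wrist"; returns a dict with "image" (384x512x3 uint8, blue, green, red), "depth" (384x512 float32, mm along the optical axis (not along the pixel's ray), 0 where there is no reading), "fovy" (degrees; the focal length in pixels is half the picture's height over the tangent of half this angle, whatever the lens; pixels are square), "cx", "cy" (the principal point, pixels), "eye" and "attitude" of the camera in the world; the wrist camera has in their place "mount" (4x4, takes a point from camera to tool coordinates, whose origin is the TCP and whose axes are the tool frame's). Camera axes: x right, y down, z forward; pixel columns grow to the right and rows downward; lengths in mm; the calibration is good to about 2 mm. A picture is of the moment at which its call begins: read the wrist's pose just before it.
A pose or a line that the arm cannot do raises bot.MotionError and nothing moves.
- bot.finish_job(): hands the job in, once; it reports no verdict.
The state is a dict: "clock": time; "joint_positions": joint angles; "qvel": joint speeds; "effort": joint torques, N m; "ee_pos": TCP position; "tool_rot": TCP orientation; "ft_force": force on the tool from outside, world axes, zero at the start; "moment": the same for the moment, N m; "grip_width": finger opening in mm.
Only numpy, scipy, OpenCV 4.12 (cv2) and the standard library are available. Lean on these libraries where they do the work, as an engineer would, in place of code of your own. Each camera call takes 0.05 s, during which the arm holds its last target.

## Task

Pick up the eight-well chambered slide from the bench and set it, without dropping it, flat and square into the pocket of the slide carriage on the imager's stage, and let go of it while the carriage is still at its loading stop. Then take the bar-grip index knob in front of the carriage and turn it clockwise, counting the clicks, to the third click from the loading stop, without running on to the fourth. Finish while still gripping the knob and holding it steady on that third stop so that the picture can be taken; leave the other things on the bench where they are.

Things in the scene. Friction and masses are not known exactly. Their poses are not given: they have to be found in the camera images.
- slide_center (a point): Centre (half-way up) of the loose chambered slide lying flat on the bench at the robot's left: a glass slide 26 wide (x) by 76 long (y) by 2 mm, with a frosted block of eight lidded wells on it, 26 by 54 mm, centred, sides flush with the glass; 15 mm high in all, 30 g. Gripped across the 26 mm; either end may go first. The plain rounded mailer and the round dish near it are not it.
- pocket (a point): Centre of the floor of the pocket in the dark slide carriage, 129 mm above the bench. Pocket 28 mm (x) by 78 mm (y), so 1 mm play all round, 5 mm deep, rim chamfered 1.5 mm; its long walls are cut away to floor level over the middle 38 mm for the fingers. A seated slide's centre is 7.5 mm above this point. Each click of the knob moves the carriage 12 mm to its -y (to the right).
- index_knob (a joint): Angle of the index knob in rad: 0 at the loading stop (start, within 0.03), growing clockwise seen from above. It clicks into a stop every 24 degrees: first 0.419, second 0.838, third 1.257, fourth 1.676 (its end). The click spring draws it into the nearest stop; its torque peaks at 0.12 N m a quarter of the way and is zero half-way between stops.
- knob_grip (a point): Point on the index knob's vertical axis, 158.5 mm above the bench, in its bar grip: bar 42 long (x), 12 wide (y), 30 mm high, its top 8 mm above this point; the round skirt below it, 44 mm across, has its top 22 mm below this point. The knob stands 100 mm nearer the front than the pocket; the axes turn with the knob, and at the loading stop its x is 36 degrees anticlockwise of the imager's x.
- imager: White bench imager, stage plate 260 x 250 mm with its top 120 mm above the bench; origin on the bench, x away from the robot (turned up to 0.25 rad), y left. Pocket centre at the loading stop: x 35, y 30 mm; knob axis: x -65, y 0. A lamp pillar 22 mm thick at x 115, y -100 rises to 245 mm, its arm swung out to -y. Fixed to the bench.
- mailer: Closed slide mailer, 34 x 84 x 18 mm, origin under its centre; leave it alone.
- dish: Small lidded culture dish, 60 mm across, 15 mm high, origin under its centre; leave it alone.
- dish_stack: Stack of four lidded dishes, 88 mm across, 64 mm high, at the back left of the imager; leave it alone.
- wash_bottle: White plastic bottle with a screw cap, 68 mm across, 160 mm high, at the left; leave it alone.
- tip_box: Open pipette-tip box, 85 x 125 x 60 mm, at the right of the bench; leave it alone.
- tube: Capped tube 17 mm thick and 106 mm long, lying at the robot's left; leave it alone.
- marker: Marker pen, 13 mm thick and 125 mm long, lying at the right of the bench; leave it alone.

How it is judged:
By the outcome, as a careful person would: the job done as asked, in the order asked, and still so for the second after the job is handed in, while the arm keeps its last pose, push and grip.
It also fails if it takes over 64 s, if anything falls off the work surface, if the arm or the gripper's body presses on something with over 40 N, if the wrist force passes 120 N, or if a joint passes its speed limit or range.

## Working session

There is one attempt and no reset: what is moved stays moved. The work goes in short steps, each a Python script; the robot and the scene stay as the last script left them, time stands still between calls to the robot, and variables do not carry over. Pictures are saved under pics/ and viewed, and the job is handed in when it is done.

```bash
ls; mkdir -p pics; cat > h.py <<'E'
import numpy as np, cv2
from scipy.spatial.transform import Rotation as R
from rig import bot
def rq(q): return R.from_quat([q[1],q[2],q[3],q[0]])
def cam(name):
    s=bot.read_state(); c=bot.read_camera(name)
    h=c['image'].shape[0]; c['f']=h/2/np.tan(np.radians(c['fovy'])/2)
    if 'mount' in c:
        M=np.array(c['mount']); Rt=rq(s['tool_rot']).as_matrix()
        c['R']=Rt@M[:3,:3]; c['t']=Rt@M[:3,3]+np.array(s['ee_pos'])
    else:
        a=np.array(c['attitude']); c['R']=a if a.shape==(3,3) else rq(a).as_matrix(); c['t']=np.array(c['eye'])
    return c
def ray(c,uv):
    uv=np.atleast_2d(uv).astype(float)
    d=np.stack([(uv[:,0]-c['cx'])/c['f'],(uv[:,1]-c['cy'])/c['f'],np.ones(len(uv))],1)
    return d@c['R'].T
def onplane(c,uv,z):
    d=ray(c,uv); return c['t']+d*((z-c['t'][2])/d[:,2])[:,None]
def proj(c,p):
    q=(np.atleast_2d(p)-c['t'])@c['R']; return np.stack([q[:,0]/q[:,2]*c['f']+c['cx'],q[:,1]/q[:,2]*c['f']+c['cy']],1)
def cloud(c):
    h,w=c['depth'].shape; u,v=np.meshgrid(np.arange(w),np.arange(h))
    d=ray(c,np.stack([u.ravel(),v.ravel()],1))*c['depth'].reshape(-1,1)
    return (c['t']+d).reshape(h,w,3)
def save(c,name):
    import pickle
    cv2.imwrite(f'pics/{name}.png',c['image']); pickle.dump(c,open(f'pics/{name}.pkl','wb'))
def load(name):
    import pickle; return pickle.load(open(f'pics/{name}.pkl','rb'))
E
python3 - <<'E'
from h import *
s=bot.read_state(); print(s)
for n in ['scene','side','wrist']:
    c=cam(n); save(c,n+'0'); print(n,c['fovy'],c['cx'],c['cy'],c['t'],c['R'].round(3).tolist(),(c['depth']>0).mean())
E
```

```text
pics
{'clock': 0.0, 'joint_positions': array([-1.35462246e+00,  3.00456658e-01,  1.52162482e+00,  1.06491776e-05,
        1.32071295e+00, -6.66365894e-02]), 'qvel': array([ 9.69339161e-04,  4.06272930e-04, -9.00022687e-05, -1.81480357e-04,
        1.53847893e-03,  2.15846469e-03]), 'effort': array([-2.61147716e-04, -5.43493259e+01, -3.61792195e+01, -1.03962032e-04,
        4.03299942e-03, -6.10279230e-06]), 'ee_pos': array([ 153.41101799, -527.93096675,  249.71072302]), 'tool_rot': array([ 0.56575596, -0.5651961 ,  0.42486258, -0.42422324]), 'ft_force': array([ 1.05851137,  0.26475488, -0.23574409]), 'moment': array([-0.00616342, -0.03944913,  0.04194629]), 'grip_width': 85.6075861242687}
scene 52.89840874058105 259.0005348308175 192.18106769458515 [1278.86977092 -654.01646784 1022.18998571] [[0.656, 0.498, -0.567], [0.755, -0.442, 0.485], [-0.009, -0.746, -0.666]] 0.9959055582682291
side 57.41725904031551 253.0447460698058 191.77371487253947 [ 29.65786647 752.06420027 695.49942779] [[-0.845, -0.269, 0.462], [-0.534, 0.459, -0.71], [-0.02, -0.847, -0.532]] 0.9959564208984375
wrist 63.8551323819924 256.9115519711543 193.58785807791267 [ 223.12597791 -507.57831002  374.54669918] [[0.28, -0.92, -0.274], [-0.96, -0.269, -0.078], [-0.002, 0.285, -0.959]] 0.9960174560546875
```

View pics/scene0.png

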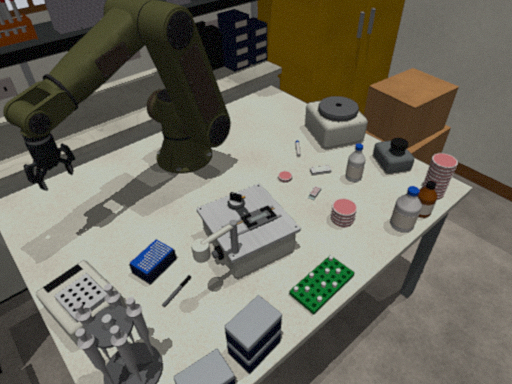

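View pics/side0.png

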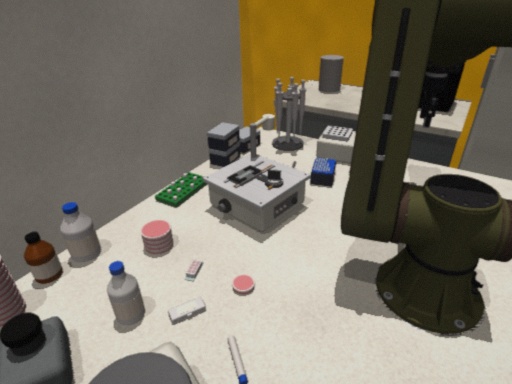

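View pics/wrist0.png

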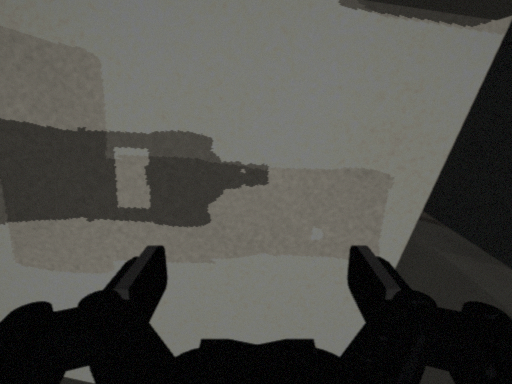

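The scene view shows the slide at about (315,192), the mailer at (320,170), the dish at (285,176) and the imager at (245,225). In the side view the slide is at about (194,270), and the knob and carriage at (275,178) and (250,175).

```bash
python3 - <<'E'
from h import *
sc=load('scene0'); sd=load('side0')
print('slide',onplane(sc,[315,192],10),onplane(sd,[194,270],10))
print('mailer',onplane(sc,[320,170],10),onplane(sd,[187,310],10))
print('knob',onplane(sc,[236,198],160),onplane(sd,[274,175],160))
for c,uv in((sc,(315,192)),(sd,(194,270)),(sc,(236,198)),(sd,(274,175))):print(cloud(c)[uv[1],uv[0]])
P=cloud(sc); m=(abs(P[...,2]-121)<4)&(P[...,0]>300)&(P[...,0]<800)&(abs(P[...,1])<300)
Q=P[m][:,:2].astype(np.float32); r=cv2.minAreaRect(Q); print(m.sum(),r, cv2.boxPoints(r))
P=cloud(sd); m=(abs(P[...,2]-121)<4)&(P[...,0]>300)&(P[...,0]<800)&(abs(P[...,1])<300)
Q=P[m][:,:2].astype(np.float32); r=cv2.minAreaRect(Q); print(m.sum(),r, cv2.boxPoints(r))
big=cv2.resize(np.hstack([sc['image'][140:290,170:370],sd['image'][140:330,150:350][:150]]),None,fx=2,fy=2,interpolation=cv2.INTER_CUBIC);cv2.imwrite('pics/z.png',big)
E
```

```text
slide [[562.13954465 248.43100616  10.        ]] [[549.58444296 256.85010771  10.        ]]
mailer [[481.24431747 366.42653994  10.        ]] [[476.40361725 368.54479822  10.        ]]
knob [[ 515.76622939 -101.9060874   160.        ]] [[490.83676485 -79.26941854 160.        ]]
[565.14814534 244.6428248   14.24884478]
[546.74788129 259.55184556  13.73987692]
[506.73544429 -95.37225559 149.79659765]
[498.47833421 -93.0443192  151.12696605]
2764 ((578.8162841796875, -108.26029968261719), (250.5593719482422, 261.765625), 79.32472229003906) [[ 426.99155  -207.12668 ]
 [ 684.22675  -255.61682 ]
 [ 730.641      -9.393921]
 [ 473.40582    39.096222]]
2263 ((572.405029296875, -109.15872192382812), (256.59771728515625, 261.173828125), 79.83274841308594) [[ 421.2212   -212.39139 ]
 [ 678.2937   -258.49435 ]
 [ 723.58887    -5.926056]
 [ 466.51636    40.17691 ]]
```

View pics/z.png

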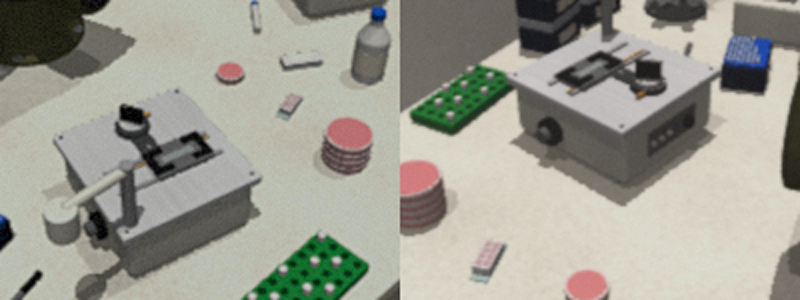

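```bash
cat >> h.py <<'E'
def down(th):
    c,s=np.cos(th),np.sin(th)
    q=R.from_matrix(np.array([[c,0,-s],[s,0,c],[0,-1,0]])).as_quat(); return [q[3],q[0],q[1],q[2]]
def theta():
    m=rq(bot.read_state()['tool_rot']).as_matrix(); return np.arctan2(m[1,0],m[0,0])
E
python3 - <<'E'
from h import *
print(theta(), rq(bot.read_state()['tool_rot']).as_matrix().round(3)); w=load('wrist0')
print(np.array(bot.read_camera('wrist')['mount']).round(3))
for th in np.arange(-3,3.2,0.5):
    for p in ([555,252,200],[555,252,15],[610,-90,145],[510,-95,160],[555,252,400]):
        q=bot.ik(p,down(th)); print(round(th,2),p,None if q is None else np.round(q,2))
E
```

```text
-1.2879909915511234 [[ 0.279 -0.     0.96 ]
 [-0.96   0.001  0.279]
 [-0.001 -1.     0.   ]]
[[ 1.00000e+00  1.00000e-03 -0.00000e+00 -2.68000e-01]
 [ 1.00000e-03 -2.85000e-01  9.59000e-01 -1.24751e+02]
 [ 1.00000e-03 -9.59000e-01 -2.85000e-01  7.26290e+01]
 [ 0.00000e+00  0.00000e+00  0.00000e+00  1.00000e+00]]
-3.0 [555, 252, 200] None
-3.0 [555, 252, 15] None
-3.0 [610, -90, 145] None
-3.0 [510, -95, 160] None
-3.0 [555, 252, 400] None
-2.5 [555, 252, 200] None
-2.5 [555, 252, 15] None
-2.5 [610, -90, 145] [-0.21  0.55  1.43 -0.    1.17  2.29]
-2.5 [510, -95, 160] [-0.25  0.33  1.71 -0.    1.11  2.25]
-2.5 [555, 252, 400] None
-2.0 [555, 252, 200] [ 0.37  0.47  1.4  -0.    1.27  2.37]
-2.0 [555, 252, 15] [ 0.37  0.71  1.51 -0.    0.92  2.37]
-2.0 [610, -90, 145] [-0.21  0.55  1.43 -0.    1.17  1.79]
-2.0 [510, -95, 160] [-0.25  0.33  1.71 -0.    1.11  1.75]
-2.0 [555, 252, 400] [ 0.37  0.38  1.07 -0.    1.69  2.37]
-1.5 [555, 252, 200] [ 0.37  0.47  1.4  -0.    1.27  1.87]
-1.5 [555, 252, 15] [ 0.37  0.71  1.51 -0.    0.92  1.87]
-1.5 [610, -90, 145] [-0.21  0.55  1.43 -0.    1.17
[... 1805 characters left out ...]
-1.75]
1.5 [555, 252, 400] [ 0.37  0.38  1.07 -0.    1.69 -1.13]
2.0 [555, 252, 200] [ 0.37  0.47  1.4  -0.    1.27 -1.63]
2.0 [555, 252, 15] [ 0.37  0.71  1.51 -0.    0.92 -1.63]
2.0 [610, -90, 145] [-0.21  0.55  1.43 -0.    1.17 -2.21]
2.0 [510, -95, 160] [-0.25  0.33  1.71 -0.    1.11 -2.25]
2.0 [555, 252, 400] [ 0.37  0.38  1.07 -0.    1.69 -1.63]
2.5 [555, 252, 200] [ 0.37  0.47  1.4  -0.    1.27 -2.13]
2.5 [555, 252, 15] [ 0.37  0.71  1.51 -0.    0.92 -2.13]
2.5 [610, -90, 145] None
2.5 [510, -95, 160] None
2.5 [555, 252, 400] [ 0.37  0.38  1.07 -0.    1.69 -2.13]
3.0 [555, 252, 200] None
3.0 [555, 252, 15] None
3.0 [610, -90, 145] None
3.0 [510, -95, 160] None
3.0 [555, 252, 400] None
```

```bash
python3 - <<'E'
from h import *
s=bot.read_state(); 
bot.servo_line([153.4,-528,400],speed=250)
bot.move_to([565,-90,310],down(-0.18)); bot.dwell(0.3)
save(cam('wrist'),'w_im')
bot.move_to([555,252,220],down(0)); bot.dwell(0.3)
save(cam('wrist'),'w_sl'); print(bot.read_state()['clock'])
cv2.imwrite('pics/w_both.png',cv2.resize(np.hstack([load('w_im')['image'],load('w_sl')['image']]),(800,300)))
E
```

```text
5.1583
```

View pics/w_im.png

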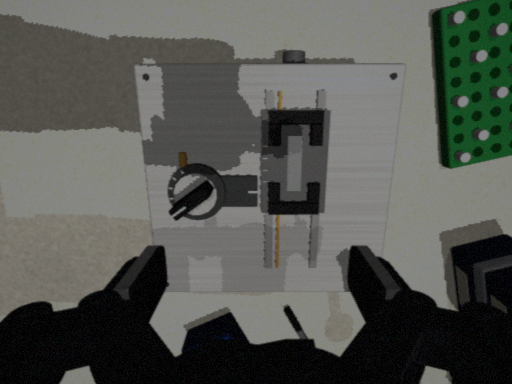

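View pics/w_sl.png

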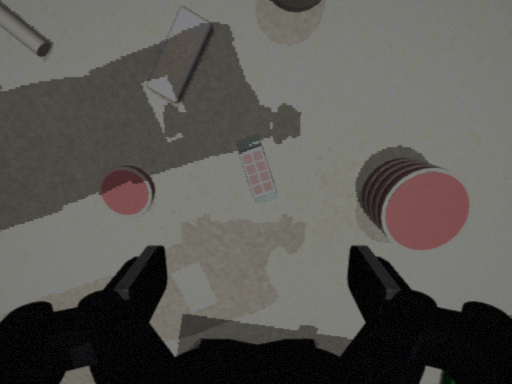

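The imager view shows the knob bar at about (192,198), the dark carriage at (262–329,108–215), and the plate corners at (146,77) and (393,76). In the second view the slide runs from (250,140) to (267,200), with the mailer and dish well clear of it. I'll zoom in on both.

```bash
python3 - <<'E'
from h import *
a=load('w_im')['image'][90:230,150:350]; b=load('w_sl')['image'][110:220,200:310]
f=lambda x,s: cv2.convertScaleAbs(cv2.resize(x,None,fx=s,fy=s,interpolation=cv2.INTER_NEAREST),alpha=1.6)
cv2.imwrite('pics/za.png',f(a,4)); cv2.imwrite('pics/zb.png',f(b,5))
E
```

```text
(no output)
```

View pics/za.png

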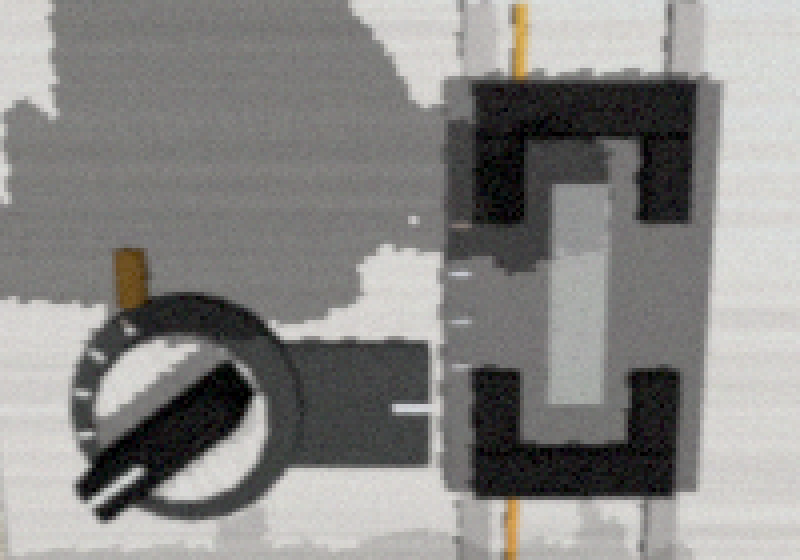

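View pics/zb.png

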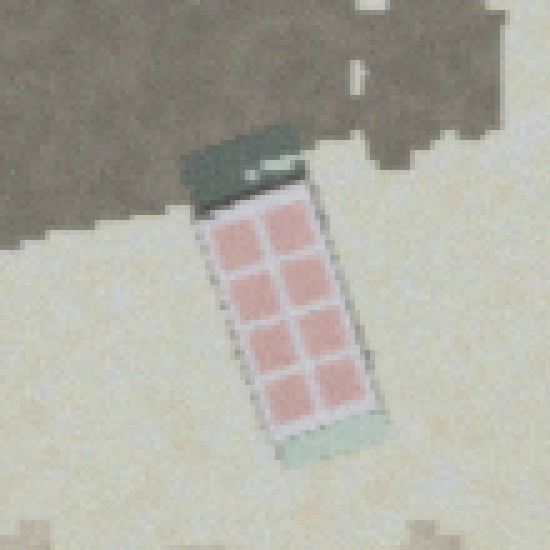

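```bash
python3 - <<'E'
from h import *
c=load('w_sl'); im=c['image'].astype(int)
m=((im[...,2]-im[...,1])>20).astype(np.uint8); m[:110]=0;m[220:]=0;m[:,:200]=0;m[:,310:]=0
ys,xs=np.nonzero(m); P=onplane(c,np.stack([xs,ys],1),15)[:,:2].astype(np.float32)
r=cv2.minAreaRect(P); print('reds',len(xs),r); 
v=np.linalg.svd(P-P.mean(0))[2][0]; print(np.array(r[0])*0+P.mean(0),np.arctan2(v[1],v[0]))
def z2(o,s,pts): return np.array(pts)/s+o-0.5+0.0
# block corners at z15: top-left, top-right, bottom-right, bottom-left
B=onplane(c,z2([200,110],5,[(193,217),(313,180),(384,408),(276,440)]),15); print(B.round(1), B.mean(0))
print([np.linalg.norm(B[i]-B[(i+1)%4]).round(1) for i in range(4)])
g=onplane(c,z2([200,110],5,[(182,157),(298,123)]),2); g2=onplane(c,z2([200,110],5,[(390,436),(287,468)]),2)
print(g,g2,(g.mean(0)+g2.mean(0))/2, (g.mean(0)-g2.mean(0)))
c=load('w_im'); o=[150,90]
A=onplane(c,z2(o,4,[(473,82),(697,82),(672,497),(473,497)]),134); print('outer',A.round(1),A.mean(0))
print([np.linalg.norm(A[i]-A[(i+1)%4]).round(1) for i in range(4)])
A=onplane(c,z2(o,4,[(524,137),(640,137),(630,443),(521,443)]),134); print('inner',A.round(1),A.mean(0))
print([np.linalg.norm(A[i]-A[(i+1)%4]).round(1) for i in range(4)])
K=onplane(c,z2(o,4,[(235,362),(252,395),(103,520),(80,488)]),166.5); print('knob',K.round(1),K.mean(0))
S=onplane(c,z2(o,4,[(185,405)]),136.5);print(S)
C=onplane(c,[(145.5,77),(393.5,76.5)],120);print(C,np.arctan2(*(C[1]-C[0])[[1,0]]))
Pc=cloud(c); m=(abs(Pc[...,2]-120)<3); 
Q=Pc[m][:,:2].astype(np.float32); Q=Q[(abs(Q[:,0]-575)<200)&(abs(Q[:,1]+109)<200)];r=cv2.minAreaRect(Q);print(r)
for uv in ((333,180),(150,200),(345,130),(230,200)):print(uv,Pc[uv[1],uv[0]])
E
```

```text
reds 78 ((556.4482421875, 250.6221923828125), (17.341848373413086, 43.43167495727539), 16.926239013671875)
[556.75744629 251.13577271] -1.3311388
[[535.2 272.1  15. ]
 [560.9 280.   15. ]
 [577.  229.4  15. ]
 [552.9 221.9  15. ]] [556.50878385 250.82472751  15.        ]
[np.float64(26.9), np.float64(53.1), np.float64(25.2), np.float64(53.2)]
[[532.18909752 283.32187201   2.        ]
 [557.80576184 290.72772344   2.        ]] [[579.35257587 218.83734541   2.        ]
 [555.37119605 210.99912658   2.        ]] [556.17965782 250.97151686   2.        ] [-22.36445628  72.10656173   0.        ]
outer [[ 586.8  -27.4  134. ]
 [ 638.7  -36.9  134. ]
 [ 620.  -139.2  134. ]
 [ 569.2 -129.9  134. ]] [603.67818108 -83.36294653 134.        ]
[np.float64(52.8), np.float64(104.0), np.float64(51.6), np.float64(104.0)]
inner [[ 596.6  -42.1  134. ]
 [ 623.8  -47.1  134. ]
 [ 611.3 -122.6  134. ]
 [ 583.8 -117.6  134. ]] [603.87321627 -82.35800601 134.        ]
[np.float64(27.7), np.float64(76.6), np.float64(27.9), np.float64(76.6)]
knob [[ 523.1  -76.7  166.5]
 [ 525.2  -84.9  166.5]
 [ 484.4 -108.2  166.5]
 [ 481.2  -99.5  166.5]] [503.49395803 -92.30951463 166.5       ]
[[502.10625467 -91.77971577 136.5       ]]
[[477.08872796  23.20656826 120.        ]
 [710.8854199  -18.87325455 120.        ]] -0.17807809909207392
((573.6137084960938, -108.16000366210938), (249.5342559814453, 259.9132385253906), 79.7387466430664)
(333, 180) [ 642.46906605 -109.87141882  121.02827286]
(150, 200) [447.65765541 -96.81739216 121.08858943]
(345, 130) [659.70203158 -60.57006783 121.96796331]
(230, 200) [ 532.65176838 -110.34176592  127.00411747]
```

```bash
python3 - <<'E'
from h import *
print(bot.tip_reach)
bot.move_to([556.4,250.9,110],down(0.297)); bot.move_gripper(50); bot.dwell(0.3)
c=cam('wrist'); save(c,'w_sl2'); print(bot.read_state()['clock'],c['t'],theta(),bot.read_state()['ee_pos'],bot.read_state()['grip_width'])
im=c['image'].astype(int)
m=((im[...,2]-im[...,1])>20).astype(np.uint8); m[:100]=0;m[300:]=0;m[:,:180]=0;m[:,340:]=0
ys,xs=np.nonzero(m); P=onplane(c,np.stack([xs,ys],1),15)[:,:2].astype(np.float32)
r=cv2.minAreaRect(P); print('reds',len(xs),r,P.mean(0)); 
E
```

```text
19.0
6.4667 [535.50941032 320.37939607 234.75137452] 0.29697743202365845 [556.38565922 250.89963339 109.96186317] 50.26081451014094
reds 342 ((558.935546875, 242.01971435546875), (19.722387313842773, 26.243885040283203), 18.67023468017578) [559.1629 240.3482]
```

View pics/w_sl2.png

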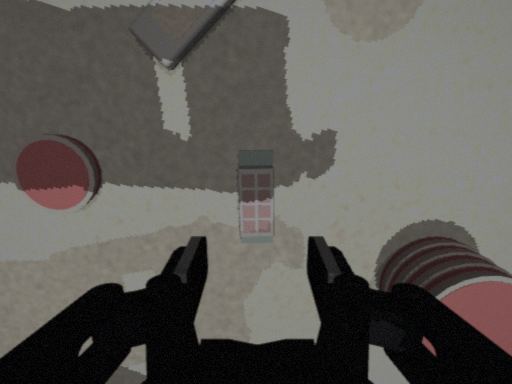

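```bash
python3 - <<'E'
from h import *
c=load('w_sl2'); im=c['image'].astype(float)
m=(im[...,2]/(im[...,1]+1)>1.15).astype(np.uint8); m[:150]=0;m[250:]=0;m[:,:225]=0;m[:,290:]=0
m=cv2.morphologyEx(m,cv2.MORPH_OPEN,np.ones((2,2)))
ys,xs=np.nonzero(m); P=onplane(c,np.stack([xs,ys],1),15)[:,:2].astype(np.float32)
r=cv2.minAreaRect(P); print(len(xs),r); 
v=np.linalg.svd(P-P.mean(0))[2][0]; print(P.mean(0),np.arctan2(v[1],v[0]))
f=cv2.convertScaleAbs(cv2.resize(c['image'][140:250,200:320],None,fx=5,fy=5,interpolation=cv2.INTER_NEAREST),alpha=1.6);cv2.imwrite('pics/zc.png',f)
E
```

```text
940 ((556.869873046875, 250.1094512939453), (19.820472717285156, 45.18394470214844), 17.738664627075195)
[557.38293 250.01852] -1.2703733
```

View pics/zc.png

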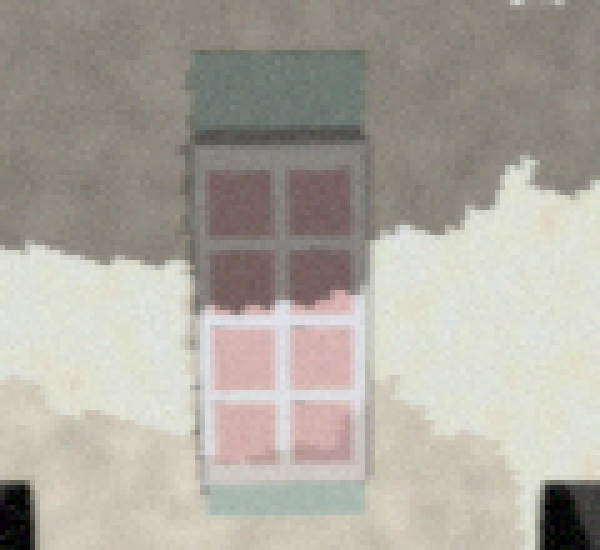

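The slide is centred and square under the jaws, with the block spanning (239–274,169–236), so I'll grasp it here.

```bash
python3 - <<'E'
from h import *
bot.servo_line([556.8,250.3,50],attitude=down(0.300),speed=150)
print(bot.servo_line([556.8,250.3,21.5],speed=50,until_force=8))
s=bot.read_state();print(s['ee_pos'],s['ft_force'])
bot.move_gripper(20,grip_force=40); s=bot.read_state(); print(s['grip_width'],s['ee_pos'],s['ft_force'])
bot.servo_line([556.8,250.3,60],speed=80); bot.dwell(0.2)
s=bot.read_state(); print(s['grip_width'],s['ft_force'],s['clock'])
save(cam('wrist'),'w_gr')
E
```

```text
False
[556.90226647 250.33213133  21.57512888] [-0.34049576 -0.40528348 -0.55572556]
24.627341163951147 [557.09276753 250.39835137  22.02443003] [-1.19852642  0.07628011  4.02277897]
24.64896514475172 [-0.58138172  0.20428916  0.00149675] 8.9083
```

View pics/w_gr.png

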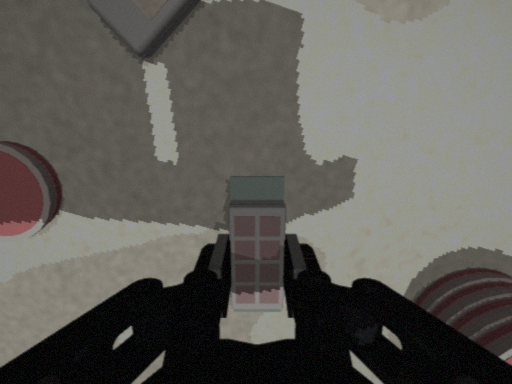

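```bash
python3 - <<'E'
from h import *
c=load('w_gr'); im=c['image']
f=cv2.convertScaleAbs(cv2.resize(im[165:325,190:330],None,fx=4,fy=4,interpolation=cv2.INTER_NEAREST),alpha=2.2);cv2.imwrite('pics/zd.png',f)
s=bot.read_state(); Rt=rq(s['tool_rot']).as_matrix(); e=s['ee_pos'];print(e)
for z,uvs in ((e[2]-7,[(231,205),(286,205),(283,309),(234,309)]),(e[2]-20,[(230.5,177),(284.5,177)])):
    print(((onplane(c,uvs,z)-e)@Rt).round(2))
E
```

```text
[556.63211293 250.23597734  59.53707668]
[[-11.43   7.01  28.23]
 [ 13.36   6.99  28.26]
 [ 13.36   6.99 -26.7 ]
 [-11.2    7.01 -26.74]]
[[-12.5   20.01  38.09]
 [ 13.53  19.99  38.11]]
```

View pics/zd.png

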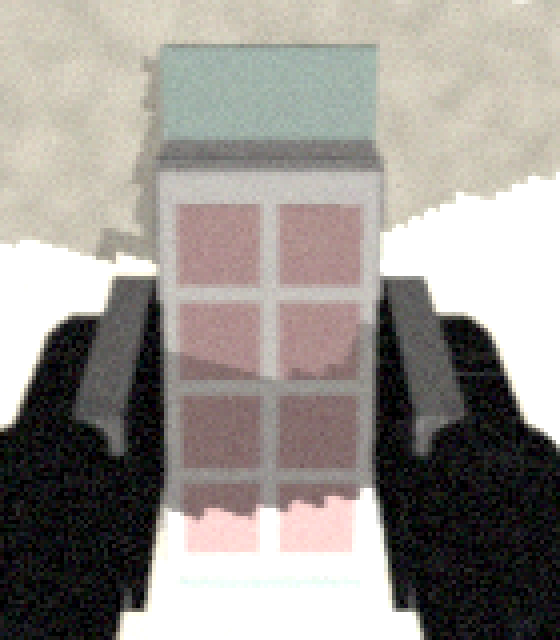

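Grip is good: 24.6 mm with pad compliance, and the slide is centred within about 0.5 mm. Next I'll re-measure the pocket from closer, standing aside at a safe height.

```bash
python3 - <<'E'
from h import *
th=-0.18; T=rq(down(th)).as_matrix(); P=np.array([603.8,-82.6,230.])
bot.servo_line([556.8,250.3,230],speed=250)
bot.move_to(list(P+T@[-60,0,-15]),down(th)); bot.dwell(0.4)
c=cam('wrist'); save(c,'w_p2'); s=bot.read_state(); print(s['ee_pos'],theta(),s['grip_width'],s['clock'])
f=cv2.convertScaleAbs(cv2.resize(c['image'][90:290,250:450],None,fx=3,fy=3,interpolation=cv2.INTER_NEAREST),alpha=1.8);cv2.imwrite('pics/ze.png',f)
E
```

```text
[542.13807174 -86.41330056 229.99979743] -0.1796441569443899 25.030510211893116 11.5167
```

View pics/w_p2.png

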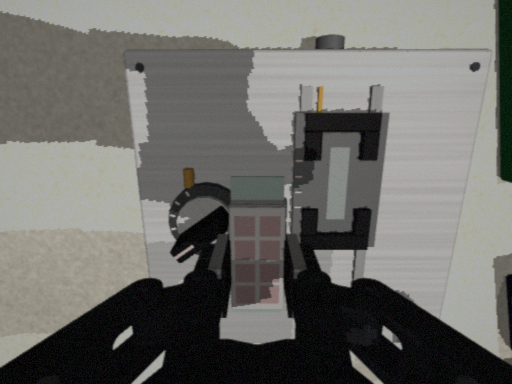

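View pics/ze.png

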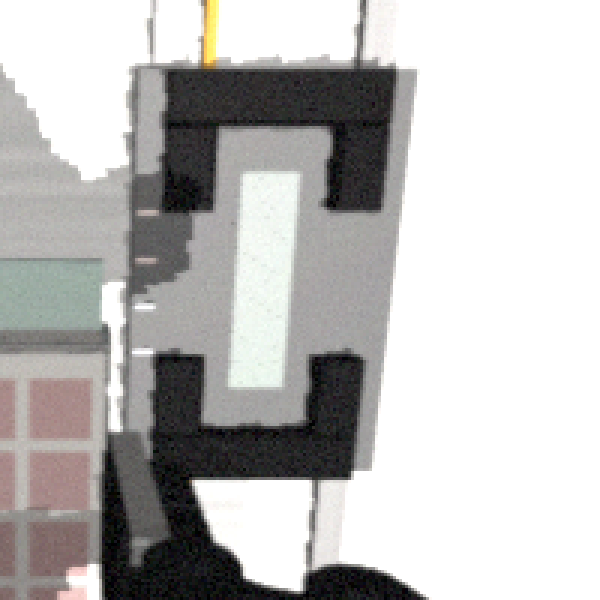

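```bash
python3 - <<'E'
from h import *
c=load('w_p2'); s=bot.read_state(); T=rq(s['tool_rot']).as_matrix(); e=s['ee_pos']; print(c['t'])
z3=lambda pts: np.array(pts)/3+[250,90]-0.33
def show(n,pts,z):
    A=onplane(c,z3(pts),z); L=(A-e)@T; print(n,L[:,[0,2]].round(1).tolist(),'mean tool',L.mean(0)[[0,2]].round(2),'world',A.mean(0).round(1))
show('window',[(241,171),(300,171),(283,388),(228,388)],129)
show('outer',[(165,70),(397,70),(351,480),(153,478)],134)
show('innerL/T rim',[(217,125),(201,430),(217,125),(332,125)],134)
show('innerR/B floor',[(332,125),(306,425),(306,427),(203,427)],129)
show('notch L',[(190,212),(180,353)],134)
show('notch R',[(355,212),(340,353)],129)
show('base',[(135,68),(417,68),(372,470),(124,470)],129)
# slide again
print(((onplane(c,[(231,204.5),(286,204.5)],e[2]-7)-e)@T).round(2),((onplane(c,[(230.5,177),(284.5,177)],e[2]-20)-e)@T).round(2))
Pc=cloud(c)
for uv in ((336,180),(310,240),(340,120),(300,150),(373,180),(320,160)):print(uv,Pc[uv[1],uv[0]].round(1))
E
```

```text
[555.31074803 -14.86403495 354.7187697 ]
window [[53.5, 41.7], [67.8, 41.7], [68.3, -14.8], [53.9, -14.8]] mean tool [60.86 13.48] world [604.4 -84.  129. ]
outer [[33.1, 65.7], [86.7, 65.7], [86.7, -38.7], [34.6, -38.2]] mean tool [60.31 13.65] world [603.9 -83.8 134. ]
innerL/T rim [[45.9, 53.2], [46.5, -24.5], [45.9, 53.2], [72.9, 53.2]] mean tool [52.8  33.79] world [600.1 -62.6 134. ]
innerR/B floor [[74.6, 52.8], [75.2, -25.2], [75.2, -25.8], [48.0, -25.8]] mean tool [68.25 -6.01] world [ 608.2 -104.5  129. ]
notch L [[40.6, 32.5], [40.0, -3.4]] mean tool [40.33 14.56] world [584.4 -79.3 134. ]
notch R [[82.3, 31.7], [82.2, -5.1]] mean tool [82.22 13.28] world [625.4 -88.  129. ]
base [[26.8, 66.0], [93.4, 66.0], [94.0, -38.2], [27.5, -38.3]] mean tool [60.42 13.86] world [604.1 -83.6 129. ]
[[-11.56   7.    28.61]
 [ 13.22   7.    28.64]] [[-12.64  20.    38.23]
 [ 13.4   20.    38.25]]
(336, 180) [603.4 -80.1 131. ]
(310, 240) [ 577.5 -123.   135.5]
(340, 120) [609.8 -36.6 135.3]
(300, 150) [580.3 -53.4 129.2]
(373, 180) [631.  -85.4 129.7]
(320, 160) [593.7 -63.2 129.9]
```

```bash
python3 - <<'E'
from h import *
s=bot.read_state(); T=rq(s['tool_rot']).as_matrix(); e=s['ee_pos']
t=e+T@[59.9,0,13.2]; print(t); th=-0.175
bot.servo_line([t[0],t[1],215],attitude=down(th),speed=100)
bot.servo_line([t[0],t[1],162],speed=80); bot.dwell(0.3)
s=bot.read_state(); print(s['ee_pos'],s['ft_force'])
c=cam('wrist'); save(c,'w_h'); save(cam('side'),'s_h')
print(s['clock'])
np.save('t.npy',t)
f=lambda x,k: cv2.convertScaleAbs(cv2.resize(x,None,fx=k,fy=k,interpolation=cv2.INTER_NEAREST),alpha=1.8)
cv2.imwrite('pics/zf.png',np.hstack([f(c['image'][130:330,180:340],3), f(load('s_h')['image'][140:240,200:300],6)[:600,:320]]))
E
```

```text
[603.43269021 -84.12862386 230.00008894]
[603.51383765 -84.13184832 162.30938261] [ 0.45956941 -0.06935764 -0.33582225]
13.4167
```

View pics/zf.png

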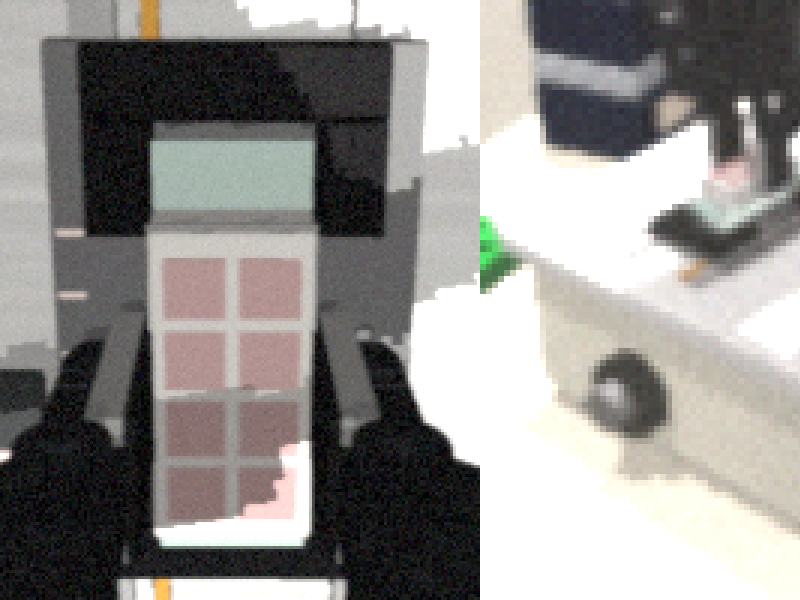

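```bash
python3 - <<'E'
from h import *
c=load('w_h'); s=bot.read_state(); T=rq(s['tool_rot']).as_matrix(); e=s['ee_pos']
z3=lambda pts: np.array(pts)/3+[180,130]-0.33
def show(n,pts,z): print(n,((onplane(c,z3(pts),z)-e)@T)[:,[0,2]].round(2).tolist())
show('rim outer top L,R',[(81,42),(391,42)],134)
show('rim notch-end outer L,R',[(87,236),(385,236)],134)
show('rim inner top',[(140,121),(340,121)],134)
show('base',[(42,40),(428,40),(58,340),(413,330)],129)
show('glass end',[(152,140),(314,140)],e[2]-20); show('glass top2',[(155,124),(314,124)],e[2]-20)
show('glass near block',[(150,208),(316,208)],e[2]-20)
show('block',[(149,228),(318,228),(152,546),(313,546)],e[2]-7)
E
```

```text
rim outer top L,R [[-24.68, 53.11], [26.41, 53.14]]
rim notch-end outer L,R [[-25.17, 19.29], [27.03, 19.33]]
rim inner top [[-15.32, 39.84], [18.45, 39.86]]
base [[-32.11, 52.8], [33.54, 52.85], [-32.33, -3.06], [34.01, -0.97]]
glass end [[-12.65, 38.48], [13.4, 38.49]]
glass top2 [[-12.11, 41.1], [13.34, 41.12]]
glass near block [[-13.25, 27.01], [14.03, 27.03]]
block [[-12.27, 27.95], [13.17, 27.97], [-13.16, -28.37], [13.86, -28.35]]
```

Residual offsets are about 0.4 mm in each axis. I'll nudge by that and insert with a force guard.

```bash
python3 - <<'E'
from h import *
s=bot.read_state(); T=rq(s['tool_rot']).as_matrix(); t=np.load('t.npy')+T@[.35,0,.3]; np.save('t.npy',t)
print(bot.servo_line([t[0],t[1],156],speed=40,until_force=8)); s=bot.read_state();print(s['ee_pos'],s['ft_force'])
print(bot.servo_line([t[0],t[1],150],speed=15,until_force=5)); s=bot.read_state();print(s['ee_pos'],s['ft_force'],s['moment'],s['grip_width'],s['clock'])
c=cam('wrist'); save(c,'w_in'); save(cam('side'),'s_in')
f=lambda x,k: cv2.convertScaleAbs(cv2.resize(x,None,fx=k,fy=k,interpolation=cv2.INTER_NEAREST),alpha=1.8)
cv2.imwrite('pics/zg.png',np.hstack([f(c['image'][130:330,180:340],3), f(load('s_in')['image'][140:240,210:300],6)[:600,:320]]))
E
```

```text
False
[603.67929339 -83.8773269  155.54182156] [ 0.57645185 -0.58488885 -0.39653504]
True
[603.92105167 -83.90394082 150.99323785] [-1.25663783 -0.94167717  6.57015437] [ 0.02285823  0.20282771 -0.03155283] 25.006174303887843 14.2
```

View pics/zg.png

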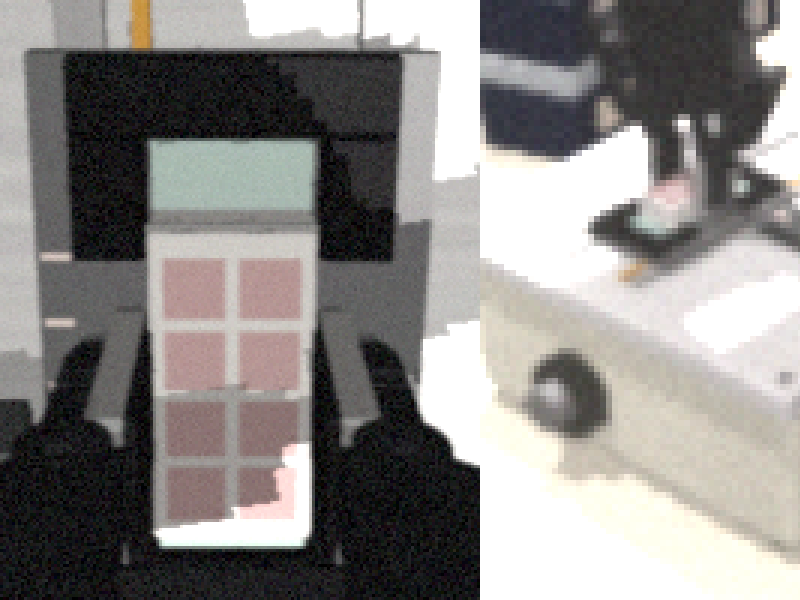

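Contact came at TCP z 150.99, which is exactly the seated height, and the glass end sits inside the rim. I'll release, back off and check.

```bash
python3 - <<'E'
from h import *
t=np.load('t.npy')
bot.move_gripper(40); bot.dwell(0.1)
bot.servo_line([t[0],t[1],200],speed=80)
bot.servo_line([t[0]-60,t[1],240],speed=150); bot.dwell(0.3)
c=cam('wrist'); save(c,'w_rel'); s=bot.read_state(); print(s['ee_pos'],s['clock'],s['ft_force'])
f=lambda x,k: cv2.convertScaleAbs(cv2.resize(x,None,fx=k,fy=k,interpolation=cv2.INTER_NEAREST),alpha=1.7)
cv2.imwrite('pics/zh.png',f(c['image'][80:260,140:400],3))
E
```

```text
[543.96614628 -83.84123609 239.54815626] 16.45 [-0.37994443 -0.20242178  0.45582318]
```

View pics/zh.png

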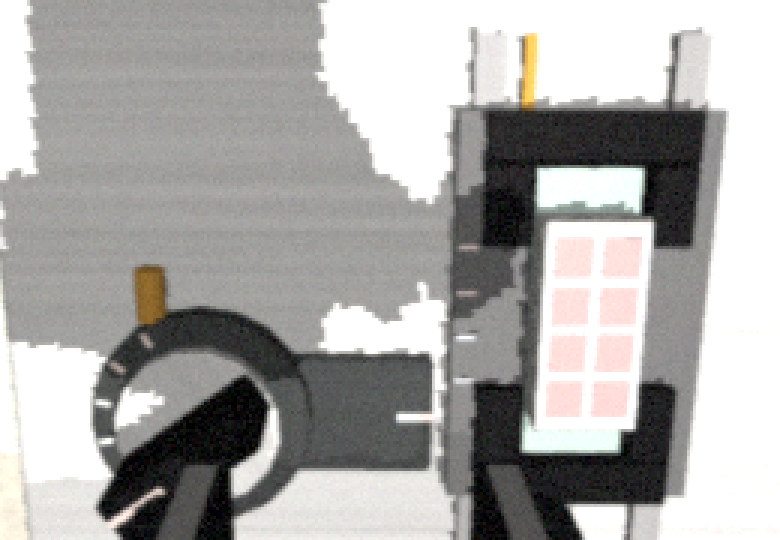

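The slide is seated flat and square in the pocket at about (590,320) in this crop, with the pointer still at the loading mark. On to the knob.

```bash
python3 - <<'E'
from h import *
bot.move_to([501,-95,245],down(2.02)); bot.dwell(0.3)
c=cam('wrist'); save(c,'w_k'); s=bot.read_state(); print(s['ee_pos'],s['clock'],theta(),s['joint_positions'].round(2))
f=lambda x,k: cv2.convertScaleAbs(cv2.resize(x,None,fx=k,fy=k,interpolation=cv2.INTER_NEAREST),alpha=1.7)
cv2.imwrite('pics/zk.png',f(c['image'][100:280,160:360],4)[:600])
E
```

```text
[501.02910571 -94.99887542 244.998032  ] 18.725 2.0198755753361963 [-0.26  0.22  1.64  0.    1.29 -2.28]
```

View pics/w_k.png

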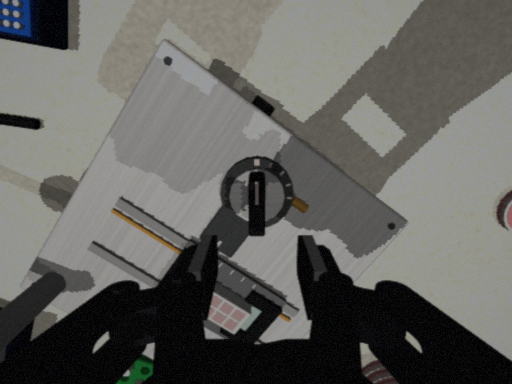

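View pics/zk.png

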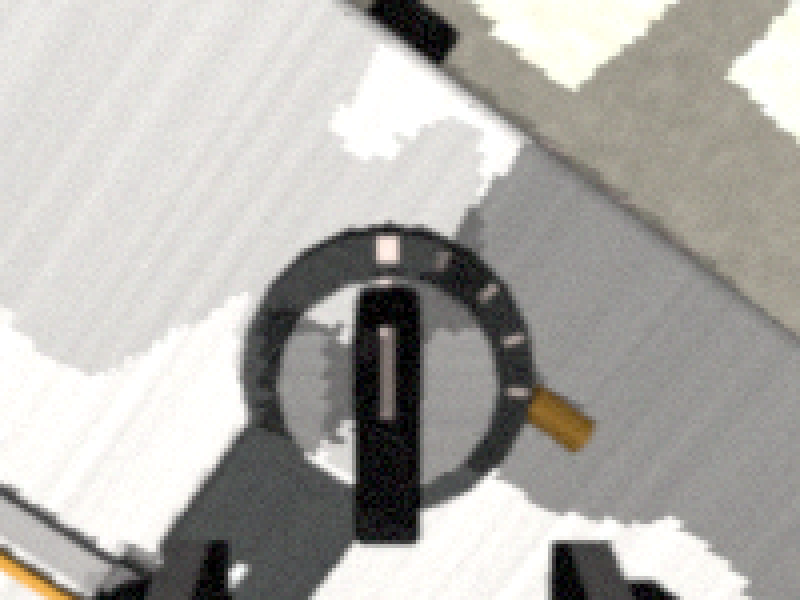

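```bash
python3 - <<'E'
from h import *
c=load('w_k'); s=bot.read_state(); T=rq(s['tool_rot']).as_matrix(); e=s['ee_pos']
z4=lambda pts: np.array(pts)/4+[160,100]-0.375
def show(n,pts,z):
    A=onplane(c,z4(pts),z);print(n,((A-e)@T)[:,[0,2]].round(2).tolist(),A.mean(0).round(1))
show('bar bottom end',[(355,543),(420,543)],166.5)
show('bar top',[(357,292),(420,292),(357,318),(420,318)],166.5)
show('groove',[(388,326),(388,418)],166.5)
show('skirt LRTB inner disc',[(277,390),(498,390)],136.5); show('TB',[(388,278),(388,503)],136.5)
show('ring outer',[(250,370),(532,370),(388,228),(388,508)],130)
show('sqmark',[(388,250)],130)
P=cloud(c)
for uv in ((257,220),(257,185),(257,176),(236,195),(257,162),(228,195)): print(uv,((P[uv[1],uv[0]]-e)@T).round(1),P[uv[1],uv[0]][2].round(1))
E
```

```text
bar bottom end [[-5.7, -19.46], [5.95, -19.46]] [518.5 -86.4 166.5]
bar top [[-5.03, 26.51], [5.59, 26.51], [-5.06, 22.0], [5.63, 22.01]] [ 479.1 -105.3  166.5]
groove [[0.2, 20.6], [0.21, 4.13]] [ 489.8 -100.2  166.5]
skirt LRTB inner disc [[-21.78, -0.04], [21.98, -0.02]] [501.  -94.9 136.5]
TB [[0.19, 22.57], [0.21, -24.1]] [501.6 -94.5 136.5]
ring outer [[-27.75, 2.19], [29.37, 2.22], [0.19, 31.17], [0.21, -27.9]] [499.1 -95.4 130. ]
sqmark [[0.19, 26.81]] [ 476.8 -106.5  130. ]
(257, 220) [ 0.5 77.  -7.1] 168.0
(257, 185) [ 0.5 76.3 18.5] 168.7
(257, 176) [ 0.5 87.8 22. ] 157.2
(236, 195) [-16.  107.2   2.1] 137.8
(257, 162) [  0.5 113.9  27.1] 131.1
(228, 195) [-23.  114.3  -0. ] 130.7
```

Knob axis is about (500.2,−95.6) and the bar is aligned with θ = 2.02, which agrees with the pocket geometry. I'll grip it now.

```bash
python3 - <<'E'
from h import *
x,y=500.2,-95.6
bot.servo_line([x,y,190],attitude=down(2.021),speed=120)
print(bot.servo_line([x,y,162],speed=50,until_force=6)); bot.dwell(.2)
s=bot.read_state(); print(s['ee_pos'],s['ft_force'],s['moment'])
bot.move_gripper(5,grip_force=60); bot.dwell(.3)
s=bot.read_state(); print(s['grip_width'],s['ee_pos'],s['ft_force'],s['moment'],theta(),s['clock'],s['joint_positions'])
save(cam('wrist'),'w_kg')
E
```

```text
False
[500.32812205 -95.63104109 162.27530594] [ 0.83787415 -0.53541608 -0.26800694] [ 0.01555047 -0.0226143   0.00600756]
10.75179592322714 [500.3103349  -95.69069155 162.26073809] [-1.49907361 -0.56418611  5.39433786] [-0.20523752  0.26224962  0.01951423] 2.0209824055950367 20.9083 [-2.60849383e-01  3.03475468e-01  1.73423055e+00 -1.13670445e-04
  1.10341749e+00 -2.28178065e+00]
```

View pics/w_kg.png

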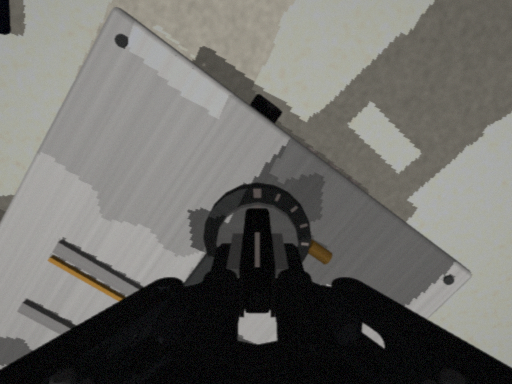

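The bar is held between the pads at (257,240), with its pointer on the square loading mark. I'll turn it clockwise in small steps and log the torque for each click.

```bash
python3 - <<'E'
from h import *
q0=np.array(bot.read_state()['joint_positions']); th0=2.021; j0=q0[5]
np.save('q0.npy',q0)
N=12
for i in range(1,N+1):
    q=q0.copy(); q[5]=j0+1.257*i/N
    bot.move_joints(list(q)); bot.dwell(0.12); s=bot.read_state()
    print(i,round(2.021-theta(),3),s['moment'].round(3),s['ft_force'].round(1),s['grip_width'].round(2),s['ee_pos'].round(1),round(s['clock'],2))
save(cam('wrist'),'w_t'); save(cam('scene'),'sc_t'); save(cam('side'),'sd_t')
f=lambda x,k: cv2.convertScaleAbs(cv2.resize(x,None,fx=k,fy=k,interpolation=cv2.INTER_NEAREST),alpha=1.7)
cv2.imwrite('pics/zt.png',np.hstack([f(load('sc_t')['image'][170:290,180:310],3),f(load('sd_t')['image'][140:260,200:330],3)]))
E
```

```text
Traceback (most recent call last):
AttributeError: 'float' object has no attribute 'round'
```

```bash
python3 - <<'E'
from h import *
q0=np.load('q0.npy'); j0=q0[5]
N=12
for i in range(1,N+1):
    q=q0.copy(); q[5]=j0+1.257*i/N
    bot.move_joints(list(q)); bot.dwell(0.12); s=bot.read_state()
    print(i,round(2.021-theta(),3),s['moment'].round(3),s['ft_force'].round(1),round(float(s['grip_width']),2),s['ee_pos'].round(1),round(s['clock'],2))
save(cam('wrist'),'w_t'); save(cam('scene'),'sc_t'); save(cam('side'),'sd_t')
f=lambda x,k: cv2.convertScaleAbs(cv2.resize(x,None,fx=k,fy=k,interpolation=cv2.INTER_NEAREST),alpha=1.7)
cv2.imwrite('pics/zt.png',np.hstack([f(load('sc_t')['image'][170:290,180:310],3),f(load('sd_t')['image'][140:260,200:330],3)]))
E
```

```text
1 0.104 [-0.217  0.128  0.174] [ 0.4 -0.9  3.6] 10.77 [500.3 -95.7 162.3] 21.69
2 0.207 [-0.235  0.24   0.057] [ 0.3 -0.6  4.1] 11.17 [500.3 -95.7 162.3] 22.06
3 0.311 [-0.183  0.162 -0.054] [-0.8 -2.3  3.9] 10.99 [500.3 -95.7 162.3] 22.43
4 0.415 [-0.276  0.193  0.048] [-1.8 -1.1  3.9] 10.9 [500.3 -95.7 162.3] 22.79
5 0.52 [-0.354  0.172  0.137] [-1.5 -2.5  4.5] 10.83 [500.3 -95.7 162.3] 23.16
6 0.625 [-0.336  0.195 -0.04 ] [-0.9 -2.1  3.8] 10.75 [500.3 -95.7 162.3] 23.52
7 0.73 [-0.357  0.151 -0.094] [-1.5 -3.2  4. ] 10.87 [500.3 -95.7 162.3] 23.89
8 0.834 [-0.483  0.163  0.012] [-0.9 -2.   4.2] 11.05 [500.3 -95.7 162.3] 24.26
9 0.939 [-0.488  0.174  0.152] [-1.2 -2.2  4.8] 10.7 [500.3 -95.7 162.3] 24.62
10 1.044 [-0.517  0.127  0.017] [ 0.3 -2.7  4.5] 10.82 [500.3 -95.7 162.2] 24.99
11 1.149 [-0.567  0.157 -0.107] [-1.2 -3.5  4.3] 10.61 [500.3 -95.7 162.3] 25.36
12 1.253 [-0.612  0.133  0.004] [-1.6 -2.3  4.8] 10.98 [500.3 -95.7 162.3] 25.73
```

View pics/w_t.png

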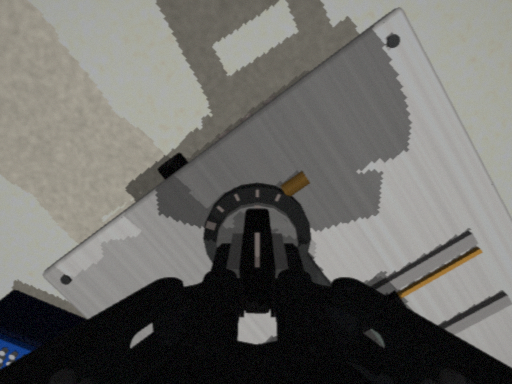

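View pics/zt.png

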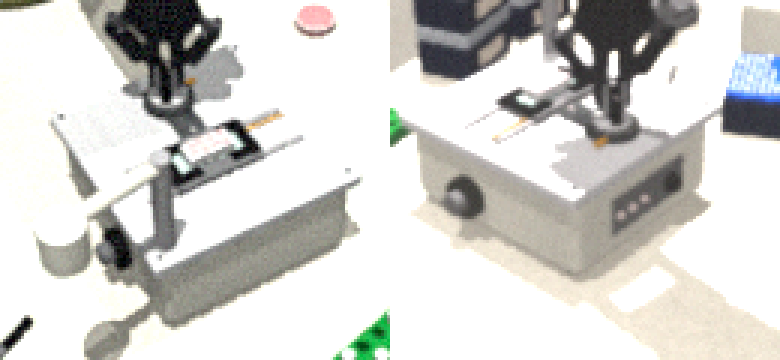

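The pointer is now on the third tick after the square mark: square at (210,225), then ticks at (221,210), (236,197) and (257,193). Residual torque is about 0. I'll do one check of the slide position, then hand in.

```bash
python3 - <<'E'
from h import *
for n in ('s_in','sd_t','sc_t'):
    c=load(n); im=c['image'].astype(float); m=(im[...,2]/(im[...,1]+1)>1.12).astype(np.uint8)
    P=onplane(c,np.stack(np.meshgrid(np.arange(512),np.arange(384)),-1).reshape(-1,2),144)[:,:2].reshape(384,512,2)
    m&=((abs(P[...,0]-600)<45)&(abs(P[...,1]+100)<70)).astype(np.uint8)
    print(n,m.sum(),P[m>0].mean(0) if m.sum() else None)
c=np.cos(-.178);s_=np.sin(-.178); print('expected',603.9+36*s_,-83.9-36*c)
bot.dwell(0.5); s=bot.read_state(); print(2.021-theta(),s['moment'],s['grip_width'],s['clock'])
E
```

```text
s_in 22 [601.6524187  -80.31004663]
sd_t 25 [ 591.78592858 -113.41053525]
sc_t 75 [608.66774617 -99.33540473]
expected 597.5257849454515 -119.33119222434334
1.2569033775495249 [-0.68635261  0.1450686   0.00223227] 10.770532044184117 26.375
```

```bash
python3 - <<'E'
from h import *
c=load('sc_t'); im=c['image'].astype(float)
m=((im[...,2]/(im[...,1]+1)>1.12)&(im[...,0]/(im[...,1]+1)>0.9)&(im[...,2]>90)).astype(np.uint8)
P=onplane(c,np.stack(np.meshgrid(np.arange(512),np.arange(384)),-1).reshape(-1,2),144)[:,:2].reshape(384,512,2)
m&=((abs(P[...,0]-600)<45)&(abs(P[...,1]+110)<60)).astype(np.uint8); print(m.sum(),P[m>0].mean(0),np.ptp(P[m>0],axis=0))
cv2.imwrite('pics/zu.png',cv2.convertScaleAbs(cv2.resize(c['image'][195:245,215:290],None,fx=10,fy=10,interpolation=cv2.INTER_CUBIC),alpha=1.2))
E
```

```text
36 [ 598.95281628 -117.27619626] [24.04485646 44.40525605]
```

View pics/zu.png

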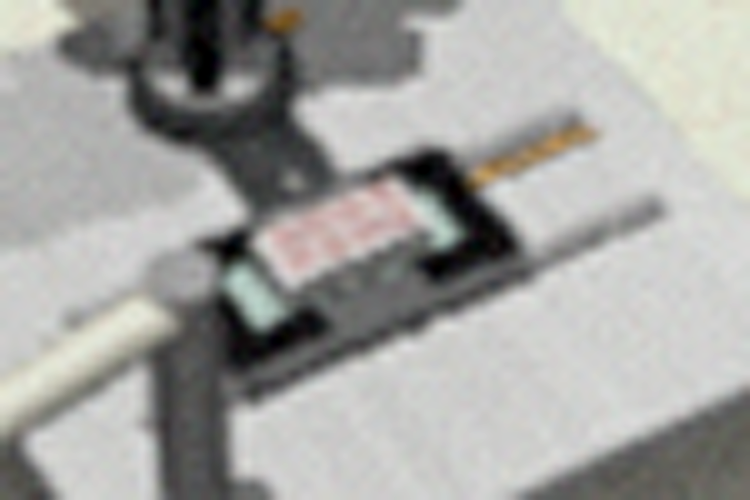

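With the orange rod masked out, the slide is at (599,−117) against an expected (597.5,−119.3). It is flat in the carriage at the third stop, so I'm handing in.

```bash
python3 - <<'E'
from h import *
bot.finish_job()
E
```

```text
the job is handed in; nothing more can be done
```

The slide is in the carriage pocket, the knob is on the third stop with the gripper still holding it, and the job was handed in at about 26.4 s on the robot's clock.

- **Slide:** I gripped it across its 26 mm width and lowered it into the pocket. Contact came at a TCP height of 151.0 mm, exactly the seated height. I then let go while the carriage was still at the loading stop; the picture afterwards showed it flat and square.
- **Knob:** I turned it clockwise in small steps. The torque log showed the three click half-way points being passed. It ended at 1.257 rad with about 0.002 N m left about the knob axis, and the pointer sat on the third tick after the loading mark.
- **Carriage position:** My first scene-camera reading of the slide was about 23 mm off, because the orange rod was caught in the colour mask. With the rod masked out it read (599, −117) mm, against an expected (597.5, −119.3). The side camera showed the slide had moved about 34.5 mm, against 36 mm expected, which is within its coarse resolution.
- **Other checks:** Moving past the other items, I saw no sign of touching any of them, but I did not measure their positions again at the end.

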